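# Clamp a specimen on the infrared spectrometer

## Robot

A 6-joint arm with a two-finger parallel gripper is mounted at the origin on the work surface. World frame = base frame: x ahead of the robot, y to its left, z up, the work surface at z = 0. Lengths are in m, angles in degrees, forces in N, time in s.
With the tool pointing down it reaches from about 0.4 to 0.825 m from the base axis. Payload 7 kg.
Tool frame: the origin (TCP) lies on the centre line of the jaws, within the pads' length; the fingertips stand 19 mm ahead of it and the grasp point (between the pads) is the TCP (r.tip_extent is the distance from the TCP to the fingertips, in m); z points along the fingers, y is the line along which they close (so a half turn about z gives the same grasp; the last joint's range is limited). The gripper opens to 88 mm and grips with 3 to 60 N. Pads are 19 mm wide; open, the fingers measure 130 mm over their backs; the gripper's body (78 mm by 193 mm) begins 47 mm behind the grasp point.
Start: joints at [89.043, 20.546, 0.682, 0, -70.136, -16.507], TCP at [0.203, 0.644, 0.246] pointing down, gripper open.
Joint ranges: [-176.03, 176.03], [-82.01, 121.73], [-58.28, 71.71], [-173.87, 95.51], [-174.79, -0.11], [-173.66, 173.66]. Speed limits (degrees/s): [136.94, 136.94, 172.46, 180, 180, 180].

## Interface

Orientations are given as [roll, pitch, yaw] about the fixed x, y, z axes, in that order (R = Rz(yaw) Ry(pitch) Rx(roll)).
In Python, from plant import r gives the robot as it stands. The module is installed in compiled form; this text tells all that it offers.
- The arm moves only by the tool jog_arm, never from a script. Its argument "deltas" is a list that holds one entry, the list of rows, each a list of 5 numbers: the opening, from -1 (shut) to 1 (fully open), then the shift along the world's x, y, z in cm, then the turn about the world's z in rad. In form: [[[claw, dx, dy, dz, turn], ...]]. A call has 1 to 8 rows; each row shifts and turns the commanded pose from where the row before left it; what a row does not reach is not made up. A row lasts 1/8 s, in which the tool goes at most 62.5 mm and 10.7 degrees, less where a joint would pass 70% of its speed; a pose out of reach is approached as far as the arm can. A call with a gripper value outside its range is refused whole. The fingers move at their own pace and stop on an object; "force" is the grip in N (left out, the last holds). Time passes only in rows, so rows that do not move let the fingers close. It gives the time, the measured TCP pose, the force, the opening and the grip force at its end, in the units of the state.
- r.get_state(): the state, without advancing time (a new reading comes with each control period).
- r.capture(name): name is "side" or "top" or "wrist"; returns the picture (420x560x3 uint8, blue, green, red); there is no depth.
- r.camera_info(name): a dict with "fx", "fy", "cx", "cy" (pixels), "view" (4x4, takes a point from world to camera coordinates). Camera axes: x right, y up, looking along -z (the intrinsics and any distortion apply to the point x, -y, -z); pixel columns grow to the right and rows downward; lengths in m; the calibration is good to about 2 mm. A picture is of the moment at which its call begins: read the wrist's pose just before it. camera_info takes no time and is no camera call; for the wrist camera it gives the pose at the moment of the call.
- r.close_job(): hands the job in; it is judged then, once.
The state is a dict: "time_s": time; "joints": joint angles; "qd": joint speeds; "joint_torque": joint torques, N m; "tcp_pos": TCP position; "eef_rot": TCP orientation; "contact_force": force on the tool from outside, world axes, zero at the start; "moment": the same for the moment, N m; "gripper_width": finger opening in m; "gripper_force": force on a finger pad.
Only numpy, scipy, OpenCV 4.12 (cv2) and the standard library are available. Lean on these libraries where they do the work, as an engineer would, in place of code of your own. Each camera call takes 0.05 s, during which the arm holds its last target. There are 200 camera calls.

## Task

Get the specimen on the infrared spectrometer clamped for its reading: swing the pressure arm in over the crystal until it meets its stop, then turn the star wheel clockwise, pushing one spoke after another, until the anvil has come down on the specimen and the wheel has stiffened to about 9 N at the spoke ends. Handle the clamp gently, do not overtighten it or the crystal cracks, and leave the clamp tight, the arm home and the bottle, pot, vial and spatula where they stand.

Things in the scene. Friction and masses are not known exactly. Their poses are not given: they have to be found in the camera images.
- spectrometer: White bench-top infrared spectrometer, blue front, fixed: 320 mm along its x, 360 mm along its y, flat deck 100 mm high; along its left (+y) edge a 125 mm wide hump, 146 mm high. Origin: centre of its underside; -x is its front, towards the robot. The crystal lies in a round steel plate on the deck at (-60, -50) mm; the post of the pressure arm stands at (80, -50) mm.
- specimen: Off-white plastic disc, 16 mm across, 6 mm thick, lying in the crystal's shallow well; it does not slide. Origin: centre of its underside. How high it stands differs by some 1.5 mm from one specimen to the next, so how far the wheel must turn is found by feel.
- clamp_arm: Aluminium pressure arm, swivels level on the post. Origin: on the post's axis, 161 mm above the bench. Along its own -x: beam 32 mm wide, 20 mm thick; at 140 mm a round head, 46 mm across, with screw and star wheel; then a 12 mm bar to point nose. Home (on its stop) when parallel to the spectrometer's x axis; starts 0.7 to 1.2 rad open, anticlockwise from above. Stays where left.
- nose (a point): Centre of the yellow ball, 26 mm across, at the arm's free end, 245 mm from the post's axis, 164 mm above the bench. Push the arm here: it closes clockwise seen from above (from the spectrometer's right towards its left) with about 4 N. Beyond the wheel's hub no part of the arm stands higher than 178 mm above the bench.
- star_wheel: Star wheel, level, on the clamp screw over the arm's head: hub 32 mm across, from 12 mm below to 10 mm above the origin; four 8 mm steel spokes along its own +x, +y, -x, -y with red end balls. Origin: on the axis at spoke mid-height, 217 to 220 mm above the bench at the start. Clockwise from above winds it and the anvil down 12 mm per turn; 1.5 to 3.9 rad are needed. Stays where left.
- spoke_ball (a point): Centre of the red ball, 15 mm across, ending the +x spoke, 52 mm from the axis. Sideways push needed at a ball: about 5 N (0.25 N m) while the anvil is free; once it presses on the specimen, 3.7 N more for each 0.25 rad. Right at about 9 N (0.45 N m; 8 to 10 N passes); at 11 N (0.575 N m) the crystal cracks. Spokes pushed on the side nearest the robot also press the arm to its stop.
- solvent: Amber glass bottle, 60 mm across, 150 mm high, on the bench to the right. Origin: centre of its underside. Leave alone.
- pot: Clear pot with blue lid, 42 mm across, 45 mm high, on the bench to the right of the spectrometer. Origin: centre of its underside. Leave alone.
- vial: Small glass vial with white cap, 24 mm across, 32 mm high, on the deck in front of the hump. Origin: centre of its underside. Leave alone.
- spatula: Slim steel laboratory spatula, 170 mm long, 6 mm thick, lying on the bench to the left. Origin: its middle, on the bench. Leave alone.

How it is judged (in metres and radians):
On the way, in this order (a step that is already met when the one before it is completed fails the run):
1. the pressure arm is home on its stop over the crystal, with the anvil still clear of the specimen (angle between the x axis of clamp_arm and the x axis of spectrometer, either way round below 0.03 rad and contact force between clamp_arm and specimen below 1 N), for 0.2 s.
2. the anvil presses on the specimen with at least 50 N (contact force between clamp_arm and specimen above 50 N), for 0.2 s.
At the end, for the whole second after the job is handed in: The pressure arm is on its stop (within 0.03 rad), the anvil presses on the specimen with 50 to 150 N, the star wheel is at rest, and the bystanders are where they stood (angle between the x axis of clamp_arm and the x axis of spectrometer, either way round below 0.03 rad and contact force between clamp_arm and specimen between 50 and 150 N and angular speed of star_wheel below 0.05 rad/s); the robot touches nothing.
It fails at once if the crystal is cracked: the anvil presses with more than 170 N (contact force between clamp_arm and specimen above 170 N).
It fails at once if the anvil is dragged over the specimen with the arm off its stop (contact force between clamp_arm and specimen above 3 N and angle between the x axis of clamp_arm and the x axis of spectrometer, either way round above 0.06 rad).
It fails at once if the robot shoves the clamp with more than 30 N (contact force between any of the fingers, the arm and clamp_arm above 30 N).
It fails at once if a bystander is moved by more than 20 mm (distance of any of solvent, pot, vial, spatula from where it was at the start of the episode above 0.02 m).
It also fails if it takes over 70 s, if anything falls off the work surface, if the arm or the gripper's body presses on something with over 40 N, if the wrist force passes 120 N, or if a joint passes its speed limit or range.

## Working session

There is one attempt and no reset: what is moved stays moved. The work goes in short steps, Python scripts to look and compute and a tool call to move; the robot and the scene stay as the last step left them, time stands still between calls to the robot, and variables do not carry over. Pictures are saved under pics/ and viewed, at most 10 in all, crops included, and the job is handed in when it is done.

Besides the shell and the picture viewer there is one more tool, called after "Emit:" in YAML: its name, and indented under it one key for each argument. jog_arm: Moves the arm, as the interface text tells. Its arguments: {"type":"object","properties":{"deltas":{"type":"array"},"force":{"type":"number"}},"required":["deltas"]}

```bash
mkdir -p pics; cat > h.py <<'E'
from plant import r
import numpy as np, cv2
def ray(name,u,v,info=None):
    i=info or r.camera_info(name)
    V=np.array(i["view"]);R=V[:3,:3];t=V[:3,3]
    d=np.array([(u-i["cx"])/i["fx"],-(v-i["cy"])/i["fy"],-1.0])
    return -R.T@t, R.T@d
def atz(name,u,v,z):
    o,d=ray(name,u,v); return o+d*(z-o[2])/d[2]
def proj(name,p):
    i=r.camera_info(name);V=np.array(i["view"]);c=V[:3,:3]@np.array(p)+V[:3,3]
    return i["cx"]+i["fx"]*c[0]/-c[2], i["cy"]+i["fy"]*-c[1]/-c[2]
E
python3 - <<'E'
from h import *
for n in("top","side"):
    cv2.imwrite(f"pics/{n}0.png",r.capture(n)); print({k:np.round(v,3).tolist() if k!='x' else v for k,v in r.camera_info(n).items() if not isinstance(v,str)})
s=r.get_state();print(s)
E
```

```text
{'fx': 507.154, 'fy': 507.154, 'cx': 269.512, 'cy': 207.663, 'view': [[-0.013, -1.0, -0.003, -0.035], [0.992, -0.014, 0.121, -0.562], [-0.122, -0.002, 0.993, -1.111], [0.0, 0.0, 0.0, 1.0]]}
{'fx': 410.841, 'fy': 410.841, 'cx': 281.825, 'cy': 209.011, 'view': [[0.998, -0.062, -0.013, -0.533], [0.044, 0.531, 0.846, -0.137], [-0.045, -0.845, 0.532, -0.972], [0.0, 0.0, 0.0, 1.0]]}
{'time_s': 0.1, 'joints': array([ 8.90437444e+01,  2.05858964e+01,  6.39795526e-01, -1.66299350e-02,
       -7.01340894e+01, -1.65057947e+01]), 'qd': array([ 0.02185035, -0.27766265,  0.06777527,  0.15667495, -0.08829473,
       -0.1077604 ]), 'joint_torque': array([-2.24370386e-03, -5.84160841e+01,  2.93751973e+01,  7.01564893e+00,
        1.01715521e-02, -4.85224814e-05]), 'tcp_pos': array([0.20246972, 0.64350888, 0.24474189]), 'eef_rot': array([ 1.79918672e+02, -7.79506512e-03, -1.74677070e+01]), 'contact_force': array([0.20808593, 0.01864954, 0.53260702]), 'moment': array([-0.03165737,  0.02677583, -0.02077941]), 'gripper_force': 0.0, 'gripper_width': 0.08767692212288869}
```

View pics/top0.png

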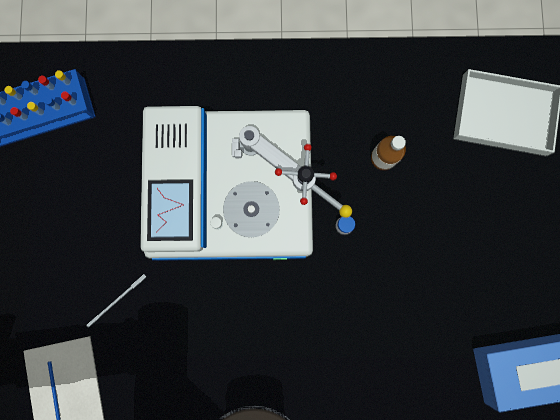

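View pics/side0.png

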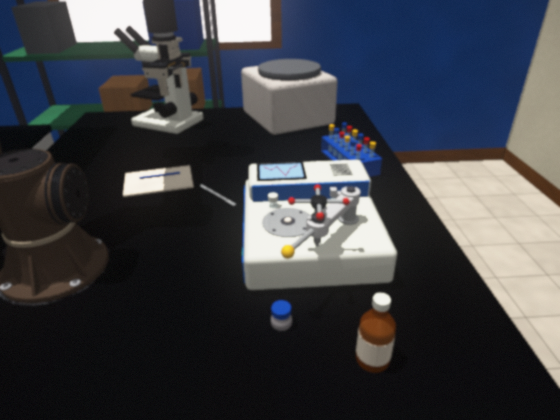

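The top view shows the post at (249,134), the hub at (306,174), the yellow nose at (346,211), with the pot's blue lid close to it at (346,225). The red balls are at (308,147), (333,176), (304,201) and (278,172), the bottle is around (390,152), and the vial is at (216,221). The side view shows the same layout from the right.

```bash
python3 - <<'E'
from h import *
im=cv2.imread("pics/top0.png");hsv=cv2.cvtColor(im,cv2.COLOR_BGR2HSV)
def blobs(m,z,nm):
    n,l,s,c=cv2.connectedComponentsWithStats(m)
    for k in range(1,n):
        if s[k,4]>15 and 200<c[k][0]<420 and 90<c[k][1]<270: print(nm,c[k].round(1),s[k,4],atz("top",*c[k],z).round(4))
blobs(cv2.inRange(hsv,(0,150,100),(6,255,255))|cv2.inRange(hsv,(174,150,100),(180,255,255)),.2185,"red")
blobs(cv2.inRange(hsv,(20,150,120),(32,255,255)),.164,"nose")
blobs(cv2.inRange(hsv,(100,150,90),(125,255,255)),.045,"pot")
for nm,u,v,z in [("post",249,135,.175),("hub",306,174,.2285),("crystal",251.5,209,.1),("capbottle",399,143,.15),("vial",216,222,.132),("deckBR",310,111,.1),("deckFR",312,256,.1),("deck hump far",206,110,.1),("spat",145,276,.003)]:
    print(nm,atz("top",u,v,z).round(4))
E
```

```text
red [307.2 146.9] 36 [ 0.655  -0.1167  0.2185]
red [278.1 171.5] 39 [ 0.6077 -0.0601  0.2185]
red [332.8 175.9] 42 [ 0.5978 -0.1643  0.2185]
red [303.3 200.7] 37 [ 0.5509 -0.1071  0.2185]
nose [345.4 210.7] 119 [ 0.5369 -0.1942  0.164 ]
pot [202.  177.3] 417 [0.6307 0.1088 0.045 ]
pot [206. 143.] 55 [0.7098 0.0999 0.045 ]
pot [346.3 224.2] 217 [ 0.5203 -0.2129  0.045 ]
pot [226.  257.9] 295 [0.4493 0.0551 0.045 ]
post [ 0.6918 -0.0034  0.175 ]
hub [ 0.6003 -0.1125  0.2285]
crystal [ 0.5507 -0.0042  0.1   ]
capbottle [ 0.6773 -0.311   0.15  ]
vial [0.5209 0.0679 0.132 ]
deckBR [ 0.7639 -0.1336  0.1   ]
deckFR [ 0.4494 -0.1305  0.1   ]
deck hump far [0.7694 0.093  0.1   ]
spat [0.4115 0.2442 0.003 ]
```

Emit:
jog_arm:
  deltas:
    - [[-1,3.1,-4.3,0.8,0],[-1,3.1,-4.3,0.8,0],[-1,3.1,-4.3,0.8,0],[-1,3.1,-4.3,0.8,0],[-1,3.1,-4.3,0.8,0],[-1,3.1,-4.3,0.8,0.1],[-1,3.1,-4.3,0.8,0.1],[-1,3.0,-4.3,0.4,0.1]]

```text
time_s: 1.1
tcp_pos: [0.4503, 0.2983, 0.3059]
eef_rot: [-180.0, -0.0, -0.1]
contact_force: [0.6, 0.1, 0.3]
gripper_width: 0.013
gripper_force: 0.0
```

Emit:
jog_arm:
  deltas:
    - [[-1,1.6,-5.3,0,0.1],[-1,1.6,-5.3,0,0.1],[-1,1.6,-5.3,0,0.1],[-1,1.6,-5.3,0,0.1],[-1,1.6,-5.3,0,0.1],[-1,1.6,-5.3,0,0.1],[-1,1.6,-5.3,0,0.1],[-1,1.6,-5.3,0,0]]

```text
time_s: 2.1
tcp_pos: [0.5777, -0.1259, 0.3053]
eef_rot: [-180.0, 0.0, 39.9]
contact_force: [0.5, 0.8, 0.6]
gripper_width: 0.0004
gripper_force: 0.0
```

Emit:
jog_arm:
  deltas:
    - [[-1,0.4,-5.6,0,0],[-1,0.4,-5.6,0,0],[-1,0,0,-4,0],[-1,0,0,-4,0],[-1,0,0,-4,0],[-1,0,0,-0.7,0],[-1,0,0,0,0]]

```text
time_s: 2.98
tcp_pos: [0.5859, -0.2363, 0.1791]
eef_rot: [180.0, 0.0, 39.9]
contact_force: [0.4, 0.0, 0.3]
gripper_width: 0.0007
gripper_force: 0.0
```

```bash
python3 - <<'E'
from h import *
cv2.imwrite("pics/w1.png",np.hstack([cv2.resize(r.capture("top")[80:300,180:460],(400,314)),cv2.resize(r.capture("side")[150:370,220:500],(400,314))]))
s=r.get_state();print(s["contact_force"],s["moment"],s["tcp_pos"])
E
```

```text
[-0.6343147   0.21983228  0.59861355] [-0.05865213 -0.0535334  -0.02588136] [ 0.58666265 -0.23631305  0.18046867]
```

View pics/w1.png

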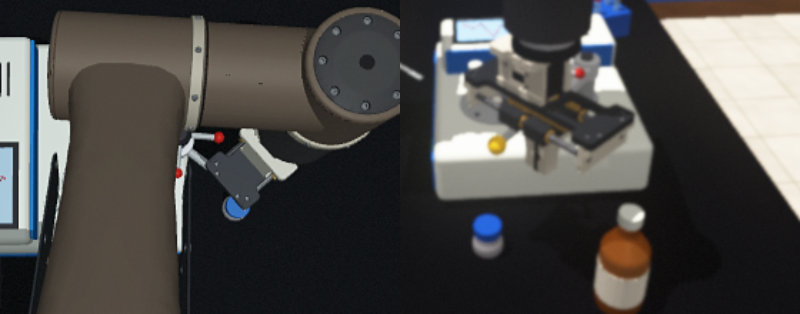

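The right half of the composite shows the closed fingers at (540,150), to the right of the yellow nose at (497,145). They hang clear above the pot. In the left half, the robot's arm hides most of the scene.

```bash
cat > arc.py <<'E'
from h import *
def rows(W,start):
    c=np.array(start,float);out=[]
    for w in W:
        d=np.round((np.array(w[:2])-c)*100,1);c=c+d/100
        out.append([-1,float(d[0]),float(d[1]),0,w[2]])
    return out
E
python3 - <<'E'
from arc import *
P=np.array([.6918,-.0034]);th=list(np.arange(.96,.05,-.06))+[.04,.02,0,-.01]
W=[(*(P+.248*np.array([-np.cos(t),-np.sin(t)])+.034*np.array([np.sin(t),-np.cos(t)])),round(-.7/16,2)) for t in th]
for q in rows(W,r.get_state()["tcp_pos"][:2]):print(q)
E
```

```text
[-1, -0.9, 1.0, 0, -0.04]
[-1, -1.3, 0.8, 0, -0.04]
[-1, -1.3, 0.8, 0, -0.04]
[-1, -1.2, 0.8, 0, -0.04]
[-1, -1.2, 1.0, 0, -0.04]
[-1, -1.1, 1.0, 0, -0.04]
[-1, -1.0, 1.1, 0, -0.04]
[-1, -1.0, 1.1, 0, -0.04]
[-1, -0.9, 1.2, 0, -0.04]
[-1, -0.8, 1.3, 0, -0.04]
[-1, -0.8, 1.3, 0, -0.04]
[-1, -0.7, 1.3, 0, -0.04]
[-1, -0.6, 1.4, 0, -0.04]
[-1, -0.5, 1.4, 0, -0.04]
[-1, -0.4, 1.4, 0, -0.04]
[-1, -0.3, 1.5, 0, -0.04]
[-1, -0.1, 0.5, 0, -0.04]
[-1, -0.1, 0.5, 0, -0.04]
[-1, -0.1, 0.5, 0, -0.04]
[-1, -0.0, 0.2, 0, -0.04]
```

Emit:
jog_arm:
  deltas:
    - [[-1,-0.9,1.0,0,-0.04],[-1,-1.3,0.8,0,-0.04],[-1,-1.3,0.8,0,-0.04],[-1,-1.2,0.8,0,-0.04],[-1,-1.2,1.0,0,-0.04],[-1,-1.1,1.0,0,-0.04]]

```text
time_s: 3.82
tcp_pos: [0.5173, -0.1822, 0.1811]
eef_rot: [179.8, -0.3, 26.0]
contact_force: [2.8, -1.4, -1.1]
gripper_width: 0.0002
gripper_force: 1.5
```

Emit:
jog_arm:
  deltas:
    - [[-1,-1.0,1.1,0,-0.04],[-1,-1.0,1.1,0,-0.04],[-1,-0.9,1.2,0,-0.04],[-1,-0.8,1.3,0,-0.04]]

```text
time_s: 4.32
tcp_pos: [0.4801, -0.1352, 0.181]
eef_rot: [179.9, -0.3, 16.9]
contact_force: [1.7, -3.2, 0.6]
gripper_width: 0.0002
gripper_force: 1.8
```

Pushing with about 4 N, as described. Continuing.

Emit:
jog_arm:
  deltas:
    - [[-1,-0.8,1.3,0,-0.04],[-1,-0.7,1.3,0,-0.04],[-1,-0.6,1.4,0,-0.04],[-1,-0.5,1.4,0,-0.04],[-1,-0.4,1.3,0,-0.04],[-1,-0.2,0.7,0,-0.04],[-1,0,0,0,0]]

```text
time_s: 5.2
tcp_pos: [0.4475, -0.0606, 0.1802]
eef_rot: [-180.0, -0.2, 3.2]
contact_force: [0.4, 0.1, -0.2]
gripper_width: 0.0008
gripper_force: 0.0
```

Emit:
jog_arm:
  deltas:
    - [[-1,-0.1,0.4,0,-0.03],[-1,0,0.4,0,-0.02],[-1,0,0,0,0]]

```text
time_s: 5.58
tcp_pos: [0.4458, -0.0532, 0.179]
eef_rot: [-180.0, -0.0, 0.3]
contact_force: [1.0, -1.7, 2.8]
gripper_width: 0.0002
gripper_force: 1.5
```

Emit:
jog_arm:
  deltas:
    - [[-1,0,0.4,0,0],[-1,0,0.4,0,0]]

```text
time_s: 5.82
tcp_pos: [0.4452, -0.0451, 0.1784]
eef_rot: [180.0, 0.0, 0.3]
contact_force: [-1.3, -4.1, 2.1]
gripper_width: 0.0004
gripper_force: 1.9
```

Emit:
jog_arm:
  deltas:
    - [[-1,0,0.3,0,0],[-1,0,0.2,0,0]]

```text
time_s: 6.08
tcp_pos: [0.4451, -0.04, 0.1783]
eef_rot: [180.0, 0.1, 0.3]
contact_force: [-2.1, -2.9, 0.6]
gripper_width: 0.0004
gripper_force: 1.8
```

```bash
python3 - <<'E'
from h import *
for i in range(4):
    a=r.capture("top"); print(r.get_state()["contact_force"],r.get_state()["tcp_pos"])
b=r.capture("side")
cv2.imwrite("pics/w2.png",np.hstack([cv2.resize(a[80:300,180:460],(400,314)),cv2.resize(b[150:310,220:424],(400,314))]))
E
```

```text
[-0.95014977 -2.88974147  1.64176771] [ 0.44519376 -0.03985379  0.1782875 ]
[-1.27149982 -2.91336793  0.64408234] [ 0.44526746 -0.03991555  0.17827144]
[-1.76965021 -2.33576805  0.72955264] [ 0.44538233 -0.03991333  0.17830663]
[-1.40930861 -1.0404715   0.07987714] [ 0.44544012 -0.0399435   0.17831408]
```

View pics/w2.png

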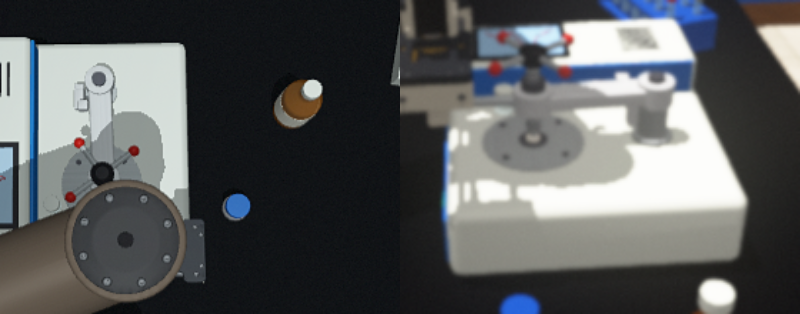

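The pressure arm is almost parallel to the deck edges. In the left half, the post is at (98,78), the hub at (102,173), and the balls at (80,143), (134,151) and (70,197). I'll creep on until the stop is felt.

Emit:
jog_arm:
  deltas:
    - [[-1,0,0.2,0,0],[-1,0,0.2,0,0]]

```text
time_s: 6.58
tcp_pos: [0.4453, -0.0362, 0.1784]
eef_rot: [180.0, 0.0, 0.3]
contact_force: [-2.0, -3.3, -0.4]
gripper_width: 0.0003
gripper_force: 1.7
```

Emit:
jog_arm:
  deltas:
    - [[-1,0,0.2,0,0],[-1,0,0.2,0,0]]

```text
time_s: 6.82
tcp_pos: [0.4454, -0.0321, 0.1785]
eef_rot: [180.0, 0.0, 0.3]
contact_force: [-3.3, -4.6, 0.1]
gripper_width: 0.0
gripper_force: 1.7
```

Emit:
jog_arm:
  deltas:
    - [[-1,0,0.2,0,0],[-1,0,0.1,0,0]]

```text
time_s: 7.08
tcp_pos: [0.4453, -0.0303, 0.1786]
eef_rot: [179.9, 0.1, 0.3]
contact_force: [-0.3, -14.5, -2.0]
gripper_width: 0.0003
gripper_force: 7.1
```

Emit:
jog_arm:
  deltas:
    - [[-1,0,-0.05,0,0],[-1,0,0,0,0],[-1,0,-1.5,0,0],[-1,0,-3,0,0],[-1,0,-3.5,4,0],[-1,0,-3,3,0],[-1,0,-4,0,0],[-1,0,-4,0,0]]

```text
time_s: 8.07
tcp_pos: [0.4466, -0.221, 0.2496]
eef_rot: [-180.0, -0.2, 0.3]
contact_force: [0.8, -0.0, -0.8]
gripper_width: 0.0003
gripper_force: 0.0
```

Emit:
jog_arm:
  deltas:
    - [[-1,0,-4,0,0],[-1,0,0,0,0]]

```text
time_s: 8.32
tcp_pos: [0.4461, -0.262, 0.2485]
eef_rot: [-180.0, -0.1, 0.1]
contact_force: [-0.4, 0.5, 0.3]
gripper_width: 0.0003
gripper_force: 0.0
```

```bash
cat > m.py <<'E'
from h import *
def measure(fn):
    a=r.capture("top");hsv=cv2.cvtColor(a,cv2.COLOR_BGR2HSV)
    for nm,m,z in (("red",cv2.inRange(hsv,(0,150,80),(6,255,255))|cv2.inRange(hsv,(174,150,80),(180,255,255)),.2165),("nose",cv2.inRange(hsv,(20,150,100),(32,255,255)),.164)):
        n,l,s,c=cv2.connectedComponentsWithStats(m)
        for k in range(1,n):
            if s[k,4]>12 and 200<c[k][0]<420 and 90<c[k][1]<270: print(nm,c[k].round(1),s[k,4],atz("top",*c[k],z).round(4))
    cv2.imwrite(fn,cv2.resize(a[80:300,180:460],(560,440)))
E
python3 - <<'E'
from m import *
measure("pics/w3.png");s=r.get_state();print(s["tcp_pos"],s["contact_force"])
E
```

```text
red [232.9 179.1] 32 [0.5946 0.0264 0.2165]
red [225.7 217. ] 39 [0.5221 0.0404 0.2165]
[ 0.44590291 -0.26086373  0.24845633] [ 0.90698669 -0.18321726  0.12664692]
```

View pics/w3.png

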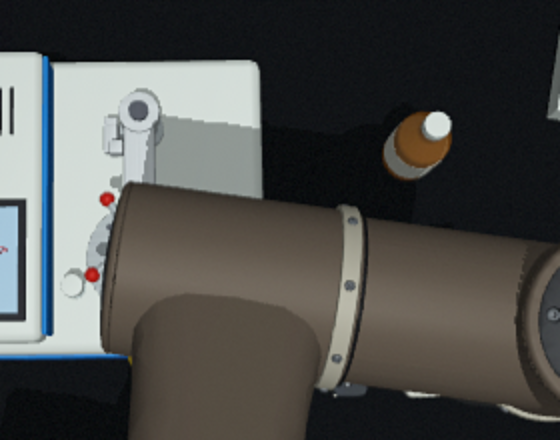

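The left side of the crop shows two balls, at (107,199) and (92,274). They give a wheel centre of (0.5514, -0.0027) and spokes at 34, 124, 214 and 304°. The pressure arm is parallel to the instrument. I'll push the 214° spoke first.

```bash
cat > w.py <<'E'
from h import *
C=np.array([.5514,-.0027])
def tcp(phi,t,R=.050):
    c,s=np.cos(phi),np.sin(phi); return C+R*np.array([c,s])-t*np.array([s,-c])
def plan(phis,t,start):
    c=np.array(start,float);y=None
    for k,p in enumerate(phis):
        w=tcp(p,t);d=np.round((w-c)*100,2);c=c+d/100
        print([-1,float(d[0]),float(d[1]),0,round(float(p-(phis[k-1] if k else p)),3)])
E
python3 - <<'E'
from w import *
a=np.radians(214);print(tcp(a,.036),tcp(a,.0205))
plan(a-np.arange(0,1.55,.1),.0205,tcp(a,.036))
E
```

```text
[ 0.53007907 -0.060505  ] [ 0.52141158 -0.04765492]
[-1, -0.87, 1.29, 0, 0.0]
[-1, -0.43, 0.32, 0, -0.1]
[-1, -0.4, 0.36, 0, -0.1]
[-1, -0.36, 0.4, 0, -0.1]
[-1, -0.32, 0.44, 0, -0.1]
[-1, -0.27, 0.46, 0, -0.1]
[-1, -0.23, 0.49, 0, -0.1]
[-1, -0.18, 0.51, 0, -0.1]
[-1, -0.12, 0.53, 0, -0.1]
[-1, -0.07, 0.54, 0, -0.1]
[-1, -0.02, 0.54, 0, -0.1]
[-1, 0.04, 0.53, 0, -0.1]
[-1, 0.09, 0.54, 0, -0.1]
[-1, 0.14, 0.52, 0, -0.1]
[-1, 0.19, 0.5, 0, -0.1]
[-1, 0.25, 0.48, 0, -0.1]
```

Emit:
jog_arm:
  deltas:
    - [[-1,1.4,3.4,0.4,0.12],[-1,1.4,3.4,0.4,0.12],[-1,1.4,3.4,0.4,0.12],[-1,1.4,3.4,0,0.12],[-1,1.4,3.4,0,0.11],[-1,1.4,3.15,0,0],[-1,0,0,0,0]]

```text
time_s: 9.25
tcp_pos: [0.5305, -0.0554, 0.2607]
eef_rot: [180.0, -0.1, 34.3]
contact_force: [-0.0, 0.0, 0.6]
gripper_width: 0.0007
gripper_force: 0.0
```

Emit:
jog_arm:
  deltas:
    - [[-1,0,-0.5,0,0],[-1,0,0,-1.5,0],[-1,0,0,-1.5,0],[-1,0,0,-1.4,0],[-1,0,0,0,0],[-1,0,0,0,0]]

```text
time_s: 10.0
tcp_pos: [0.5298, -0.0632, 0.2167]
eef_rot: [180.0, -0.0, 34.1]
contact_force: [-0.2, -0.2, 0.5]
gripper_width: 0.0002
gripper_force: 0.0
```

Emit:
jog_arm:
  deltas:
    - [[-1,-0.4,0.6,0,0],[-1,-0.45,0.65,0,0],[-1,0,0,0,0]]

```text
time_s: 10.38
tcp_pos: [0.5209, -0.0501, 0.217]
eef_rot: [180.0, -0.0, 34.2]
contact_force: [-0.2, 0.5, -0.3]
gripper_width: 0.0004
gripper_force: 0.0
```

Emit:
jog_arm:
  deltas:
    - [[-1,-0.43,0.32,0,-0.1],[-1,-0.4,0.36,0,-0.1],[-1,-0.36,0.4,0,-0.1],[-1,-0.32,0.44,0,-0.1]]

```text
time_s: 10.88
tcp_pos: [0.5052, -0.0362, 0.2165]
eef_rot: [179.9, 0.1, 11.0]
contact_force: [-0.3, -4.9, -1.2]
gripper_width: 0.0005
gripper_force: 2.3
```

Emit:
jog_arm:
  deltas:
    - [[-1,-0.27,0.46,0,-0.1],[-1,-0.23,0.49,0,-0.1],[-1,-0.18,0.51,0,-0.1],[-1,-0.12,0.53,0,-0.1]]

```text
time_s: 11.38
tcp_pos: [0.4959, -0.0165, 0.2158]
eef_rot: [179.8, 0.2, -11.9]
contact_force: [-3.4, -4.1, -0.8]
gripper_width: 0.0004
gripper_force: 2.5
```

Emit:
jog_arm:
  deltas:
    - [[-1,-0.07,0.54,0,-0.1],[-1,-0.02,0.54,0,-0.1]]

```text
time_s: 11.62
tcp_pos: [0.4947, -0.0056, 0.2157]
eef_rot: [179.8, 0.2, -23.4]
contact_force: [-5.2, -4.5, -0.4]
gripper_width: 0.0003
gripper_force: 2.6
```

Emit:
jog_arm:
  deltas:
    - [[-1,0.04,0.53,0,-0.1],[-1,0.05,0.27,0,-0.05],[-1,0,0,0,0]]

```text
time_s: 12.0
tcp_pos: [0.4958, 0.0026, 0.2157]
eef_rot: [179.8, 0.2, -31.8]
contact_force: [-4.7, -2.2, -0.5]
gripper_width: 0.0004
gripper_force: 2.2
```

```bash
cat > t.py <<'E'
from w import *
s=r.get_state();p=s["tcp_pos"][:2]-C;F=s["contact_force"];ps=np.radians(s["eef_rot"][2]+180)
n=np.array([np.sin(ps),-np.cos(ps)]);rad=-np.array([-np.cos(ps),-np.sin(ps)])
tcpt=p[0]*F[1]-p[1]*F[0]
off=p@n+.0205
print("t",s["time_s"],"tau_noM",tcpt.round(3),"M",s["moment"].round(3),"tau",(tcpt+s["moment"][2]).round(3),"Fn",(-F[:2]@n).round(2),"Frad",(-F[:2]@rad).round(2),"R",(p@rad).round(4),"ball_deg",np.degrees(ps-off/.052).round(1),"tcp",s["tcp_pos"].round(4))
E
python3 t.py
```

```text
t 12.0 tau_noM 0.15 M [-0.838  1.786  0.142] tau 0.292 Fn 4.41 Frad -2.84 R 0.0501 ball_deg 152.9 tcp [0.4958 0.0026 0.2157]
```

Emit:
jog_arm:
  deltas:
    - [[-1,0.06,0.26,0,-0.05],[-1,0.06,0.26,0,-0.05]]

```text
time_s: 12.25
tcp_pos: [0.4967, 0.0077, 0.2156]
eef_rot: [179.8, 0.2, -37.6]
contact_force: [-6.8, -2.0, -0.7]
gripper_width: 0.0002
gripper_force: 2.6
```

```bash
python3 t.py
```

```text
t 12.25 tau_noM 0.18 M [-0.716  2.166  0.085] tau 0.265 Fn 5.72 Frad -4.12 R 0.0497 ball_deg 147.5 tcp [0.4967 0.0077 0.2156]
```

Emit:
jog_arm:
  deltas:
    - [[-1,0.08,0.25,0,-0.05],[-1,0.08,0.25,0,-0.05]]

```text
time_s: 12.5
tcp_pos: [0.4983, 0.0128, 0.2155]
eef_rot: [179.7, 0.2, -43.4]
contact_force: [-5.5, -1.9, -0.3]
gripper_width: 0.0009
gripper_force: 2.6
```

```bash
python3 t.py
```

```text
t 12.5 tau_noM 0.187 M [-0.532  2.135  0.033] tau 0.22 Fn 5.17 Frad -2.68 R 0.0493 ball_deg 141.8 tcp [0.4983 0.0128 0.2155]
```

Emit:
jog_arm:
  deltas:
    - [[-1,0.11,0.24,0,-0.05],[-1,0.11,0.24,0,-0.05],[-1,0.13,0.23,0,-0.05]]

```text
time_s: 12.88
tcp_pos: [0.5018, 0.0201, 0.2155]
eef_rot: [179.7, 0.1, -52.0]
contact_force: [-5.8, -0.2, -0.7]
gripper_width: 0.0005
gripper_force: 2.6
```

```bash
python3 t.py
```

```text
t 12.875 tau_noM 0.143 M [-0.16   2.185  0.093] tau 0.236 Fn 4.7 Frad -3.39 R 0.0485 ball_deg 133.1 tcp [0.5018 0.0201 0.2155]
```

Emit:
jog_arm:
  deltas:
    - [[-1,0.14,0.22,0,-0.05],[-1,0.15,0.22,0,-0.05],[-1,0.16,0.21,0,-0.05]]

```text
time_s: 13.25
tcp_pos: [0.5064, 0.0267, 0.2155]
eef_rot: [179.7, 0.1, -60.5]
contact_force: [-5.6, -0.2, -0.7]
gripper_width: 0.0008
gripper_force: 2.5
```

```bash
python3 t.py
```

```text
t 13.25 tau_noM 0.174 M [0.036 2.144 0.026] tau 0.2 Fn 4.98 Frad -2.56 R 0.0477 ball_deg 124.1 tcp [0.5064 0.0267 0.2155]
```

Emit:
jog_arm:
  deltas:
    - [[-1,-1.0,-0.6,0,0.1],[-1,0,0,2.2,0.15],[-1,0,0,2.3,0.18],[-1,0.5,-1.0,0,0.18],[-1,0.5,-1.4,0,0.18],[-1,0.6,-1.4,0,0.18],[-1,0.6,-1.4,0,0.18],[-1,0.6,-1.4,0,0.18]]

```text
time_s: 14.25
tcp_pos: [0.5269, -0.0452, 0.2617]
eef_rot: [-180.0, -0.0, 16.1]
contact_force: [-0.4, 0.5, 0.7]
gripper_width: 0.0004
gripper_force: 0.0
```

Emit:
jog_arm:
  deltas:
    - [[-1,0.5,-1.5,0,0.16],[-1,0,0,0,0.16],[-1,0,0,0,0]]

```text
time_s: 14.62
tcp_pos: [0.5317, -0.06, 0.2616]
eef_rot: [-180.0, -0.0, 34.0]
contact_force: [0.2, 0.6, -1.6]
gripper_width: 0.0004
gripper_force: 0.0
```

```bash
python3 - <<'E'
from m import *
measure("pics/w4.png")
E
python3 t.py
```

```text
nose [250.3 258.3] 122 [ 0.4448 -0.0034  0.164 ]
t 14.675 tau_noM -0.031 M [-0.087  0.025  0.04 ] tau 0.009 Fn -0.2 Frad -0.6 R 0.0482 ball_deg 231.5 tcp [ 0.5317 -0.0598  0.2616]
```

Emit:
jog_arm:
  deltas:
    - [[-1,-0.1,0,-1.5,0],[-1,0,0,-1.5,0],[-1,0,0,-1.5,0],[-1,-0.4,0.6,0,0],[-1,-0.45,0.6,0,0],[-1,0,0,0,0]]

```text
time_s: 15.42
tcp_pos: [0.5223, -0.0474, 0.2173]
eef_rot: [180.0, -0.1, 34.1]
contact_force: [0.4, 0.2, 0.2]
gripper_width: 0.0004
gripper_force: 0.0
```

Emit:
jog_arm:
  deltas:
    - [[-1,-0.43,0.42,0,-0.1],[-1,-0.4,0.36,0,-0.1],[-1,-0.2,0.2,0,-0.05]]

```text
time_s: 15.8
tcp_pos: [0.5123, -0.0385, 0.2171]
eef_rot: [179.9, -0.1, 19.7]
contact_force: [1.9, -4.3, -3.7]
gripper_width: 0.0002
gripper_force: 2.3
```

```bash
python3 t.py
```

```text
t 15.8 tau_noM 0.236 M [-1.622 -0.939 -0.025] tau 0.211 Fn 4.72 Frad 0.28 R 0.0489 ball_deg 199.8 tcp [ 0.5123 -0.0385  0.2171]
```

Emit:
jog_arm:
  deltas:
    - [[-1,-0.17,0.21,0,-0.05],[-1,-0.16,0.22,0,-0.05],[-1,-0.15,0.23,0,-0.05],[-1,-0.14,0.23,0,-0.05]]

```text
time_s: 16.3
tcp_pos: [0.5057, -0.0299, 0.2168]
eef_rot: [179.9, -0.0, 8.2]
contact_force: [1.3, -5.9, -3.2]
gripper_width: 0.0003
gripper_force: 2.3
```

```bash
python3 t.py
```

```text
t 16.3 tau_noM 0.303 M [-1.746 -0.566  0.035] tau 0.338 Fn 6.01 Frad 0.4 R 0.0491 ball_deg 188.1 tcp [ 0.5057 -0.0299  0.2168]
```

Emit:
jog_arm:
  deltas:
    - [[-1,-0.13,0.24,0,-0.05],[-1,-0.12,0.25,0,-0.05]]

```text
time_s: 16.55
tcp_pos: [0.5031, -0.025, 0.2168]
eef_rot: [179.9, 0.0, 2.5]
contact_force: [1.5, -4.5, -2.7]
gripper_width: 0.0005
gripper_force: 2.3
```

```bash
python3 t.py
```

```text
t 16.55 tau_noM 0.249 M [-1.74  -0.455  0.007] tau 0.257 Fn 4.54 Frad 1.27 R 0.0492 ball_deg 182.2 tcp [ 0.5031 -0.025   0.2168]
```

Still free. gripper_force (~2.3) is a steadier indicator, at roughly half the push.

Emit:
jog_arm:
  deltas:
    - [[-1,-0.1,0.25,0,-0.05],[-1,-0.09,0.26,0,-0.05],[-1,-0.08,0.26,0,-0.05]]

```text
time_s: 16.92
tcp_pos: [0.5002, -0.0174, 0.2166]
eef_rot: [179.9, 0.0, -6.1]
contact_force: [1.5, -4.3, -2.8]
gripper_width: 0.0004
gripper_force: 2.6
```

```bash
python3 t.py
```

```text
t 16.925 tau_noM 0.242 M [-1.99  -0.271  0.037] tau 0.279 Fn 4.09 Frad 1.97 R 0.0493 ball_deg 173.4 tcp [ 0.5002 -0.0174  0.2166]
```

Emit:
jog_arm:
  deltas:
    - [[-1,-0.06,0.26,0,-0.05],[-1,-0.05,0.27,0,-0.05],[-1,-0.03,0.27,0,-0.05]]

```text
time_s: 17.3
tcp_pos: [0.4985, -0.0096, 0.2165]
eef_rot: [179.9, 0.0, -14.7]
contact_force: [0.4, -6.3, -2.6]
gripper_width: 0.0005
gripper_force: 2.8
```

```bash
python3 t.py
```

```text
t 17.3 tau_noM 0.338 M [-2.21  -0.064  0.039] tau 0.377 Fn 6.04 Frad 1.97 R 0.0494 ball_deg 164.9 tcp [ 0.4985 -0.0096  0.2165]
```

```bash
cat >> t.py <<'E'
M=s["moment"];FM=np.array([-M[1],M[0]])/.35
print("FnM",(-FM@n).round(2),"tauM",(p[0]*FM[1]-p[1]*FM[0]+M[2]).round(3))
E
```

Emit:
jog_arm:
  deltas:
    - [[-1,-0.02,0.27,0,-0.05],[-1,0,0.27,0,-0.05]]

```text
time_s: 17.55
tcp_pos: [0.4981, -0.0044, 0.2164]
eef_rot: [179.9, 0.1, -20.4]
contact_force: [-0.1, -6.4, -3.0]
gripper_width: 0.0005
gripper_force: 3.0
```

```bash
python3 t.py
```

```text
t 17.55 tau_noM 0.34 M [-2.32   0.165  0.017] tau 0.357 Fn 6.01 Frad 2.15 R 0.0494 ball_deg 159.2 tcp [ 0.4981 -0.0044  0.2164]
FnM 6.38 tauM 0.37
```

Emit:
jog_arm:
  deltas:
    - [[-1,0.01,0.27,0,-0.05],[-1,0.03,0.27,0,-0.05]]

```text
time_s: 17.8
tcp_pos: [0.4982, 0.0009, 0.2163]
eef_rot: [179.8, 0.1, -26.2]
contact_force: [-1.4, -6.7, -2.3]
gripper_width: 0.0006
gripper_force: 3.2
```

```bash
python3 t.py
```

```text
t 17.8 tau_noM 0.362 M [-2.389  0.57   0.007] tau 0.369 Fn 6.63 Frad 1.74 R 0.0493 ball_deg 153.5 tcp [0.4982 0.0009 0.2163]
FnM 6.84 tauM 0.376
```

Emit:
jog_arm:
  deltas:
    - [[-1,0.04,0.27,0,-0.05],[-1,0.05,0.26,0,-0.05]]

```text
time_s: 18.05
tcp_pos: [0.4988, 0.0061, 0.2162]
eef_rot: [179.8, 0.1, -31.9]
contact_force: [-2.0, -7.1, -2.5]
gripper_width: 0.0001
gripper_force: 3.3
```

```bash
python3 t.py
```

```text
t 18.05 tau_noM 0.391 M [-2.345  0.822 -0.037] tau 0.354 Fn 7.09 Frad 2.04 R 0.0493 ball_deg 147.9 tcp [0.4988 0.0061 0.2162]
FnM 6.93 tauM 0.337
```

Emit:
jog_arm:
  deltas:
    - [[-1,0.06,0.26,0,-0.05],[-1,0.07,0.25,0,-0.05]]

```text
time_s: 18.3
tcp_pos: [0.4999, 0.0111, 0.2161]
eef_rot: [179.8, 0.1, -37.6]
contact_force: [-2.4, -8.0, -1.8]
gripper_width: 0.0008
gripper_force: 3.5
```

```bash
python3 t.py
```

```text
t 18.3 tau_noM 0.445 M [-2.368  1.049  0.008] tau 0.452 Fn 7.81 Frad 2.93 R 0.0492 ball_deg 142.4 tcp [0.4999 0.0111 0.2161]
FnM 7.19 tauM 0.398
```

```bash
for i in 1 2 3; do python3 -c "
from h import *
r.capture('side')"; python3 t.py | cut -c1-200; done
```

```text
t 18.35 tau_noM 0.393 M [-2.158  0.96  -0.009] tau 0.384 Fn 7.22 Frad 1.83 R 0.0493 ball_deg 142.2 tcp [0.4999 0.0113 0.2161]
FnM 6.55 tauM 0.346
t 18.4 tau_noM 0.356 M [-2.133  0.926 -0.026] tau 0.33 Fn 6.53 Frad 1.68 R 0.0493 ball_deg 142.2 tcp [0.4999 0.0112 0.2161]
FnM 6.44 tauM 0.324
t 18.45 tau_noM 0.336 M [-2.073  0.937  0.059] tau 0.395 Fn 6.09 Frad 1.78 R 0.0493 ball_deg 142.2 tcp [0.5    0.0112 0.2161]
FnM 6.33 tauM 0.401
```

Emit:
jog_arm:
  deltas:
    - [[-1,0.04,0.13,0,-0.025],[-1,0.04,0.13,0,-0.025]]

```text
time_s: 18.7
tcp_pos: [0.5005, 0.0136, 0.2161]
eef_rot: [179.8, 0.1, -40.5]
contact_force: [-3.3, -5.6, -1.2]
gripper_width: 0.0002
gripper_force: 3.5
```

```bash
python3 t.py
```

```text
t 18.7 tau_noM 0.339 M [-2.467  1.103 -0.027] tau 0.312 Fn 6.4 Frad 1.17 R 0.0493 ball_deg 139.7 tcp [0.5005 0.0136 0.2161]
FnM 7.41 tauM 0.383
```

Emit:
jog_arm:
  deltas:
    - [[-1,0.09,0.25,0,-0.05],[-1,0.1,0.25,0,-0.05]]

```text
time_s: 18.95
tcp_pos: [0.5023, 0.0185, 0.216]
eef_rot: [179.7, 0.1, -46.2]
contact_force: [-2.9, -7.4, -2.5]
gripper_width: 0.0001
gripper_force: 3.7
```

```bash
python3 t.py;python3 - <<'E'
from h import *
a=r.capture("top");b=r.capture("side")
cv2.imwrite("pics/w5.png",np.hstack([cv2.resize(a[100:280,180:360],(400,400)),cv2.resize(b[150:270,260:380],(400,400))]))
E
```

```text
t 18.95 tau_noM 0.423 M [-2.639e+00  1.265e+00 -2.000e-03] tau 0.421 Fn 7.18 Frad 3.32 R 0.0493 ball_deg 134.1 tcp [0.5023 0.0185 0.216 ]
FnM 7.83 tauM 0.445
```

View pics/w5.png

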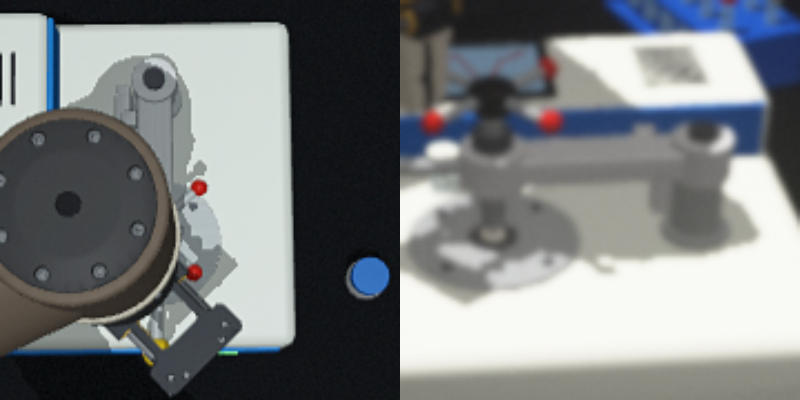

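The arm is still home. Two balls show in the top half, at (199,187) and (194,271). In the side half the anvil rod reaches down to the specimen at about (492,235). I'll work out the true wheel angle from the balls.

```bash
python3 - <<'E'
from w import *
for z in (.212,):
    a=atz("top",180+199*.45,100+187*.45,z)[:2];b=atz("top",180+194*.45,100+271*.45,z)[:2]
    print(a,b,np.linalg.norm(a-b))
    d=b-a; n=np.array([d[1],-d[0]])/np.linalg.norm(d); 
    if n[1]<0:n=-n
    c=(a+b)/2+n*.0368
    print(c,[np.degrees(np.arctan2(*(q-c)[::-1])) for q in(a,b)],[np.degrees(np.arctan2(*(q-C)[::-1])) for q in(a,b)])
E
```

```text
[ 0.58468222 -0.04348102] [ 0.51202927 -0.0382322 ] 0.07284231056565726
[ 0.55100746 -0.00415227] [np.float64(-49.42860704134671), np.float64(-138.83571801598498)] [np.float64(-50.78141157988466), np.float64(-137.9336586815906)]
```

Emit:
jog_arm:
  deltas:
    - [[-1,0.11,0.24,0,-0.05],[-1,0.12,0.23,0,-0.05]]

```text
time_s: 19.3
tcp_pos: [0.5044, 0.023, 0.2159]
eef_rot: [179.7, 0.0, -52.0]
contact_force: [-4.1, -8.1, -1.9]
gripper_width: 0.0006
gripper_force: 3.8
```

```bash
python3 t.py
```

```text
t 19.3 tau_noM 0.488 M [-2.719  1.315 -0.086] tau 0.402 Fn 8.26 Frad 3.88 R 0.0492 ball_deg 128.7 tcp [0.5044 0.023  0.2159]
FnM 7.74 tauM 0.375
```

Emit:
jog_arm:
  deltas:
    - [[-1,0.07,0.11,0,-0.025],[-1,0.07,0.11,0,-0.025]]

```text
time_s: 19.55
tcp_pos: [0.5057, 0.0252, 0.2159]
eef_rot: [179.7, 0.0, -54.8]
contact_force: [-4.4, -7.4, -3.0]
gripper_width: 0.0005
gripper_force: 3.8
```

```bash
python3 t.py; for i in 1 2 3; do python3 -c "
from h import *
r.capture('side')"; python3 t.py; done
```

```text
t 19.55 tau_noM 0.461 M [-2.639  1.505  0.019] tau 0.48 Fn 7.87 Frad 3.51 R 0.0491 ball_deg 126.0 tcp [0.5057 0.0252 0.2159]
FnM 7.86 tauM 0.483
t 19.6 tau_noM 0.461 M [-2.623  1.468  0.019] tau 0.48 Fn 8.1 Frad 2.95 R 0.0492 ball_deg 125.9 tcp [0.5058 0.0253 0.2159]
FnM 7.74 tauM 0.479
t 19.65 tau_noM 0.446 M [-2.647  1.435 -0.011] tau 0.436 Fn 7.26 Frad 4.22 R 0.0492 ball_deg 125.9 tcp [0.5058 0.0253 0.2158]
FnM 7.71 tauM 0.449
t 19.7 tau_noM 0.443 M [-2.581e+00  1.377e+00  1.000e-03] tau 0.444 Fn 7.49 Frad 3.56 R 0.0492 ball_deg 125.9 tcp [0.5058 0.0253 0.2158]
FnM 7.47 tauM 0.447
```

Emit:
jog_arm:
  deltas:
    - [[-1,0.07,0.11,0,-0.025],[-1,0.07,0.1,0,-0.025]]

```text
time_s: 19.95
tcp_pos: [0.507, 0.0273, 0.2158]
eef_rot: [179.7, 0.0, -57.7]
contact_force: [-4.3, -7.2, -1.1]
gripper_width: 0.0005
gripper_force: 3.9
```

```bash
python3 t.py; for i in 1 2 3; do python3 -c "
from h import *
r.capture('side')"; python3 t.py; done
```

```text
t 19.95 tau_noM 0.447 M [-2.516  1.709 -0.035] tau 0.412 Fn 7.45 Frad 3.8 R 0.0491 ball_deg 123.4 tcp [0.507  0.0273 0.2158]
FnM 7.97 tauM 0.43
t 20.0 tau_noM 0.449 M [-2.592  1.606 -0.039] tau 0.409 Fn 7.48 Frad 3.8 R 0.0491 ball_deg 123.3 tcp [0.507  0.0273 0.2158]
FnM 7.83 tauM 0.427
t 20.05 tau_noM 0.481 M [-2.554  1.527  0.019] tau 0.5 Fn 8.09 Frad 3.92 R 0.0491 ball_deg 123.4 tcp [0.507  0.0273 0.2158]
FnM 7.59 tauM 0.473
t 20.1 tau_noM 0.438 M [-2.559  1.579 -0.013] tau 0.424 Fn 7.39 Frad 3.5 R 0.0491 ball_deg 123.4 tcp [0.507  0.0273 0.2158]
FnM 7.73 tauM 0.447
```

The readings rise more slowly than expected, so I'll release and probe the next spoke as an independent check of the torque.

Emit:
jog_arm:
  deltas:
    - [[-1,-1.0,-0.6,0,0.1],[-1,0,0,2.2,0.15],[-1,0,0,2.3,0.18],[-1,0.5,-1.0,0,0.18],[-1,0.5,-1.4,0,0.18],[-1,0.6,-1.4,0,0.18],[-1,0.6,-1.4,0,0.18],[-1,0.5,-1.4,0,0.18]]

```text
time_s: 21.1
tcp_pos: [0.5268, -0.0432, 0.2622]
eef_rot: [180.0, -0.1, 19.0]
contact_force: [0.3, -0.9, -0.0]
gripper_width: 0.0004
gripper_force: 0.0
```

Emit:
jog_arm:
  deltas:
    - [[-1,0.1,-1.5,0,0.14],[-1,0,0,0,0.14],[-1,0,0,0,0]]

```text
time_s: 21.48
tcp_pos: [0.5275, -0.0579, 0.262]
eef_rot: [180.0, -0.0, 34.6]
contact_force: [0.7, -0.5, -0.5]
gripper_width: 0.0005
gripper_force: 0.0
```

```bash
python3 t.py; python3 -c "
from m import *
measure('pics/w6.png')"
```

```text
t 21.475 tau_noM 0.048 M [-0.04  -0.061  0.042] tau 0.09 Fn 0.78 Frad 0.26 R 0.051 ball_deg 227.2 tcp [ 0.5275 -0.0579  0.262 ]
FnM 0.19 tauM 0.054
nose [250.7 259. ] 103 [ 0.4435 -0.0042  0.164 ]
```

Emit:
jog_arm:
  deltas:
    - [[-1,0.2,-0.3,-1.5,0],[-1,0,0,-1.6,0],[-1,0,0,-1.6,0],[-1,-0.5,0.7,0,0],[-1,-0.5,0.6,0,-0.05],[-1,0,0,0,0]]

```text
time_s: 22.28
tcp_pos: [0.5193, -0.0473, 0.215]
eef_rot: [180.0, -0.0, 31.9]
contact_force: [0.1, 0.6, 0.1]
gripper_width: 0.0004
gripper_force: 0.0
```

Emit:
jog_arm:
  deltas:
    - [[-1,-0.15,0.2,0,0],[-1,-0.1,0.15,0,0]]

```text
time_s: 22.52
tcp_pos: [0.5178, -0.0451, 0.2151]
eef_rot: [179.9, -0.0, 31.9]
contact_force: [4.1, -7.0, -2.5]
gripper_width: 0.0002
gripper_force: 4.1
```

```bash
python3 t.py
```

```text
t 22.525 tau_noM 0.411 M [-2.631 -1.711  0.026] tau 0.437 Fn 8.14 Frad -0.18 R 0.0509 ball_deg 209.4 tcp [ 0.5178 -0.0451  0.2151]
FnM 8.97 tauM 0.486
```

```bash
for i in 1 2 3 4; do python3 -c "
from h import *
r.capture('side')"; python3 t.py; done
```

```text
t 22.575 tau_noM 0.373 M [-2.333 -1.582  0.058] tau 0.431 Fn 6.87 Frad 1.28 R 0.0509 ball_deg 209.3 tcp [ 0.5178 -0.0451  0.2151]
FnM 8.05 tauM 0.474
t 22.625 tau_noM 0.392 M [-2.161 -1.547 -0.036] tau 0.356 Fn 7.24 Frad 1.28 R 0.0509 ball_deg 209.4 tcp [ 0.5178 -0.0451  0.2151]
FnM 7.58 tauM 0.359
t 22.675 tau_noM 0.384 M [-2.172 -1.442  0.03 ] tau 0.415 Fn 7.19 Frad 0.99 R 0.0509 ball_deg 209.4 tcp [ 0.5178 -0.0451  0.2151]
FnM 7.45 tauM 0.414
t 22.725 tau_noM 0.405 M [-2.156 -1.459  0.05 ] tau 0.455 Fn 7.46 Frad 1.39 R 0.0509 ball_deg 209.4 tcp [ 0.5178 -0.0451  0.2151]
FnM 7.43 tauM 0.434
```

Emit:
jog_arm:
  deltas:
    - [[-1,-0.06,0.06,0,-0.015],[-1,-0.06,0.06,0,-0.015]]

```text
time_s: 22.98
tcp_pos: [0.5166, -0.0442, 0.2151]
eef_rot: [179.9, -0.0, 30.1]
contact_force: [4.4, -7.0, -2.1]
gripper_width: 0.0005
gripper_force: 4.1
```

```bash
python3 t.py; for i in 1 2; do python3 -c "
from h import *
r.capture('side')"; python3 t.py; done
```

```text
t 22.975 tau_noM 0.426 M [-2.727 -1.58  -0.003] tau 0.422 Fn 8.25 Frad 0.32 R 0.0509 ball_deg 207.8 tcp [ 0.5166 -0.0442  0.2151]
FnM 9.0 tauM 0.455
t 23.025 tau_noM 0.454 M [-2.582 -1.583  0.043] tau 0.497 Fn 8.8 Frad 0.3 R 0.0509 ball_deg 207.8 tcp [ 0.5166 -0.0442  0.2151]
FnM 8.65 tauM 0.488
t 23.075 tau_noM 0.407 M [-2.568 -1.599  0.019] tau 0.426 Fn 8.12 Frad -0.36 R 0.051 ball_deg 207.8 tcp [ 0.5166 -0.0442  0.2151]
FnM 8.64 tauM 0.464
```

The wheel turns at about 8.6–9 N with negligible side force. That is the target, so I'm backing off.

Emit:
jog_arm:
  deltas:
    - [[-1,0.4,-0.6,0,0],[-1,0.5,-0.8,0,0],[-1,0,0,2,0],[-1,0,0,4,0],[-1,0,0,5,0],[-1,-0.5,-2,3,0],[-1,0,0,0,0],[-1,0,0,0,0]]

```text
time_s: 24.08
tcp_pos: [0.5195, -0.0772, 0.3538]
eef_rot: [-180.0, 0.0, 30.1]
contact_force: [0.5, -1.1, -0.3]
gripper_width: 0.0004
gripper_force: 0.0
```

```bash
python3 - <<'E'
from m import *
measure('pics/w7.png');s=r.get_state();print(s["tcp_pos"],s["contact_force"]);print(r.close_job())
E
```

```text
nose [249.8 259.3] 87 [ 0.443  -0.0024  0.164 ]
[ 0.5193407  -0.07711069  0.35342447] [ 0.07945414  0.84132945 -0.03963913]
the job is handed in; nothing more can be done
None
```

I handed the job in at about 24 s: the pressure arm is on its stop, and the wheel is tightened to about 9 N at the spoke ends (confirmed on a second spoke). That force built up more gradually than your 3.7 N per 0.25 rad, so the anvil force (roughly 100 N) is inferred from the wheel torque, and no verdict came back. The robot is clear of everything, and I felt no contact with the bystanders but didn't re-measure them.

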